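# Hang a parts bin on the rack's rail

### The arm

A 6-joint arm with a two-finger parallel gripper is mounted at the origin on a cart in front of the work surface, level with it; the furniture and walls round the work are solid. World frame = base frame: x ahead of the robot, y to its left, z up, the work surface at z = 0. Lengths are in mm, angles in rad, forces in N, time in s.
With the tool pointing down it reaches from about 350 to 725 mm from the base axis. Payload 6 kg.
Tool frame: the origin (TCP) lies at the very end of the fingers, on their centre line; the grasp point (between the pads) lies 19 mm behind it; z points along the fingers, x is the direction in which the jaws open and shut, and the axes are right-handed (so a half turn about z gives the same grasp; the last joint's range is limited). The gripper opens to 85 mm and grips with 20 to 120 N. Pads are 22 mm wide; open, the fingers measure 114 mm over their backs; the gripper's body (76 mm by 85 mm) begins 54 mm behind the grasp point. The pads swing forward as they close: fully open they stand 13 mm farther back than shut.
Start: joints at [-0.915, 0.04, 0.085, 0, -1.615, -0.334], TCP at [189.773, -569.175, 231.261] pointing down, gripper open.
Joint ranges: [-2.56, 2.56], [-1.29, 2.01], [-1.08, 1.49], [-3.29, 1.98], [-2.81, -0.18], [-2.99, 2.99]. Speed limits (rad/s): [2.57, 2.57, 3.01, 3.14, 3.14, 3.14].

### API

Orientations are given as a 3x3 rotation matrix whose columns are the frame's x, y, z axes.
In Python, from rig import monitor, viewer, job gives the robot as it stands.
- The arm moves only by the tool drive_tool, never from a script. Its argument "motion" is a list of rows, each a list of 5 numbers: the closure, from 0 (fully open) to 1 (shut), then the shift along the tool's x, y, z scaled (see below), then the turn about the tool's z scaled (see below). A call has 1 to 12 rows; each row is the pose to reach, as a shift and turn from the pose commanded when the call began, along the tool's axes at that moment; what a row does not reach only later rows make up. The controller multiplies each number of a shift by 40 cm and each number of a turn by 1.5 rad. A row lasts 1/10 s, in which the tool goes at most 50 mm and 8.59 degrees, less where a joint would pass 70% of its speed; a pose out of reach is approached as far as the arm can. A call with a number of a shift or a turn outside -1 to 1 is refused whole. A call with a gripper value outside its range is refused whole. The fingers move at their own pace and stop on an object; "grip_force" is the grip in N (left out, the last holds). Time passes only in rows, so rows that repeat a pose let the fingers close. It gives the time, the measured TCP pose, the force and the opening at its end, in the units of the state.
- monitor.get_state(): the state, without advancing time (a new reading comes with each control period).
- viewer.grab_frame(name): name is "side" or "top"; returns a dict with "frame" (384x512x3 uint8, red, green, blue), "K" (3x3 intrinsics, pixels), "cam_to_world" (4x4, takes a point from camera to world coordinates). Camera axes: x right, y down, z forward; pixel columns grow to the right and rows downward; lengths in mm; the calibration is good to about 2 mm. A picture is of the moment at which its call begins. There is no depth.
- job.finish_job(): hands the job in, once; it reports no verdict.
The state is a dict: "time_s": time; "q": joint angles; "joint_vel": joint speeds; "joint_efforts": joint torques, N m; "eef_pos": TCP position; "eef_rot": TCP orientation; "contact_force": force on the tool from outside, world axes, zero at the start; "ft_torque": the same for the moment, N m; "grip_width": finger opening in mm.
Only numpy, scipy, OpenCV 4.12 (cv2) and the standard library are available. Lean on these libraries where they do the work, as an engineer would, in place of code of your own. Each camera call takes 0.05 s, during which the arm holds its last target.

### The job

Hang the loose parts bin that has a folded lip on its raised back beside the bin already hanging on the two-bar rack: with its front raised about 30 degrees, hook the lip over the upper bar, then swing the front gently down, without letting it drop, until the bin hangs level with its back against the lower bar, and let go. Leave the bin that already hangs and the plain tray without a lip where they are.

Things in the scene. Friction and masses are not known exactly. Their poses are not given: they have to be found in the camera images.
- parts_bin: the bin to hang, on the bench at the start: grey, open, 110 mm deep (x -55 to +55), 120 wide, 4 mm walls; front and sides 50 high, back raised to 80 (side cheeks slope up to it) with a folded lip behind. Origin: centre of the underside; x towards the back and lip, y left, z up. 0.16 to 0.31 kg
- tab (a point): on the bin's pull tab: flat plate 5 mm thick, 90 wide (y), standing on the front wall's top edge and flared 28 degrees forward of upright, 40 mm along its slope. Point in mid-thickness, 24 mm up the slope, 16 mm below the free edge; bin frame (-64.3, 0, 71.2) mm. Axes as parts_bin
- slot (a point): in the bin's lip slot, open downward, 14 mm wide between the back wall (outer face x 55) and the lip (4 mm thick, x 69 to 73, z 64 to 84, 116 long in y), closed above by a roof (z 80 to 84). Point midway, 5 mm under the roof; bin frame (62, 0, 75) mm. Axes as parts_bin
- bin_rack: fixed rack: two level round bars, 10 mm diameter, between uprights (16 wide in y, 24 deep, 234 high, centred at y +-160 mm). Origin on the bench below the middle of the upper bar; x to the back, y left along the bars, z up. Upper axis x 0, z 205 mm; lower x -4, z 147. A hung bin rests level, origin at x -62 to -64, z 130. Free above the upper bar and 40 mm behind it
- rail (a point): middle of the upper bar's axis (205 mm above the rack origin); axes as bin_rack
- hung_bin: a loose bin just like parts_bin (same axes and sizes), already hanging level on the left part of the rack, its origin 80 to 90 mm left of the rack's middle; leave it there
- plain_tray: loose grey tray on the bench, same plan and front tab as parts_bin, but its back wall is only 50 mm high and has no lip; origin at the centre of the underside; leave it there

How it is judged:
By the outcome, as a careful person would: the job done as asked, in the order asked, and still so for the second after the job is handed in, with the robot touching nothing.
It also fails if it takes over 48 s, if anything falls off the work surface, if the arm or the gripper's body presses on something with over 40 N, if the wrist force passes 120 N, or if a joint passes its speed limit or range.

## Working session

There is one attempt and no reset: what is moved stays moved. The work goes in short steps, Python scripts to look and compute and a tool call to move; the robot and the scene stay as the last step left them, time stands still between calls to the robot, and variables do not carry over. Pictures are saved under pics/ and viewed, and the job is handed in when it is done.

Besides the shell and the picture viewer there is one more tool, called after "Call:" as name([rows], argument=value, ...), one row to a line, values as JSON. drive_tool: Moves the arm, as the interface text tells. Shifts and turns lie within -1 to 1; 1 stands for 40 cm of shift or 1.5 rad of turn. Its arguments: {"type":"object","properties":{"motion":{"type":"array"},"grip_force":{"type":"number"}},"required":["motion"]}

```bash
mkdir -p pics; ls; python3 - <<'E'
from rig import monitor, viewer, job
import cv2,numpy as np
np.set_printoptions(precision=4,suppress=True)
s=monitor.get_state()
for k,v in s.items(): print(k,v)
for n in("side","top"):
    f=viewer.grab_frame(n); cv2.imwrite(f"pics/{n}0.png",f["frame"][:,:,::-1]); np.savez(f"cal_{n}.npz",K=f["K"],T=f["cam_to_world"]); print(f["K"],f["cam_to_world"])
E
```

```text
pics
time_s 0.0
q [-0.9153  0.0408  0.0838 -0.0005 -1.6155 -0.3337]
joint_vel [ 0.0002  0.0028 -0.0019  0.0013 -0.0013  0.0013]
joint_efforts [  0.0001 -36.8207  34.7421   6.9325  -0.0053   0.    ]
eef_pos [ 189.7295 -568.8517  230.2549]
eef_rot [[-0.3163  0.9487 -0.0007]
 [ 0.9487  0.3163  0.0017]
 [ 0.0018 -0.0001 -1.    ]]
contact_force [0.8287 0.5058 0.6061]
ft_torque [-0.0097  0.0162  0.0363]
grip_width 85.5499547613758
[[346.9708   0.     257.4228]
 [  0.     346.9708 187.9206]
 [  0.       0.       1.    ]] [[   0.5821    0.7163   -0.3847 1002.4265]
 [   0.813    -0.5065    0.2872 -281.6744]
 [   0.0109   -0.48     -0.8772 1142.0734]
 [   0.        0.        0.        1.    ]]
[[388.2771   0.     261.0461]
 [  0.     388.2771 193.0888]
 [  0.       0.       1.    ]] [[   0.0167   -0.9901    0.1394  386.092 ]
 [  -0.9999   -0.0166    0.0024   42.6223]
 [  -0.0001   -0.1394   -0.9902 1369.5077]
 [   0.        0.        0.        1.    ]]
```

View pics/side0.png

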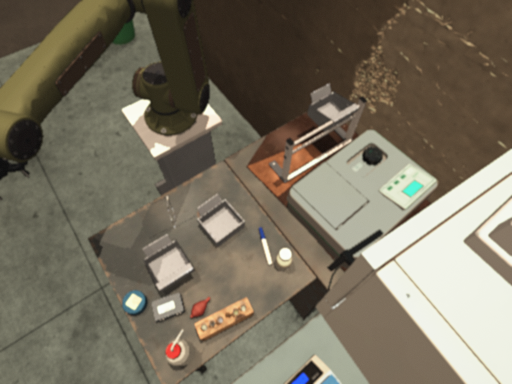

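View pics/top0.png

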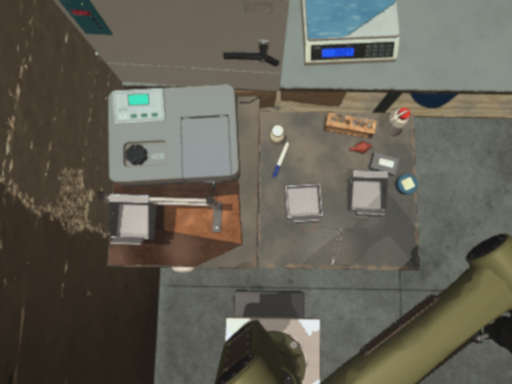

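```bash
python3 - <<'E'
import cv2
a=cv2.imread("pics/top0.png");b=cv2.imread("pics/side0.png")
cv2.imwrite("pics/t1.png",cv2.resize(a[150:250,270:400],None,fx=6,fy=6,interpolation=cv2.INTER_CUBIC))
cv2.imwrite("pics/t2.png",cv2.resize(a[180:260,95:245],None,fx=5,fy=5,interpolation=cv2.INTER_CUBIC))
cv2.imwrite("pics/s1.png",cv2.resize(b[180:300,125:255],None,fx=5,fy=5,interpolation=cv2.INTER_CUBIC))
cv2.imwrite("pics/s2.png",cv2.resize(b[75:195,255:375],None,fx=5,fy=5,interpolation=cv2.INTER_CUBIC))
E
```

```text
(no output)
```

View pics/t1.png

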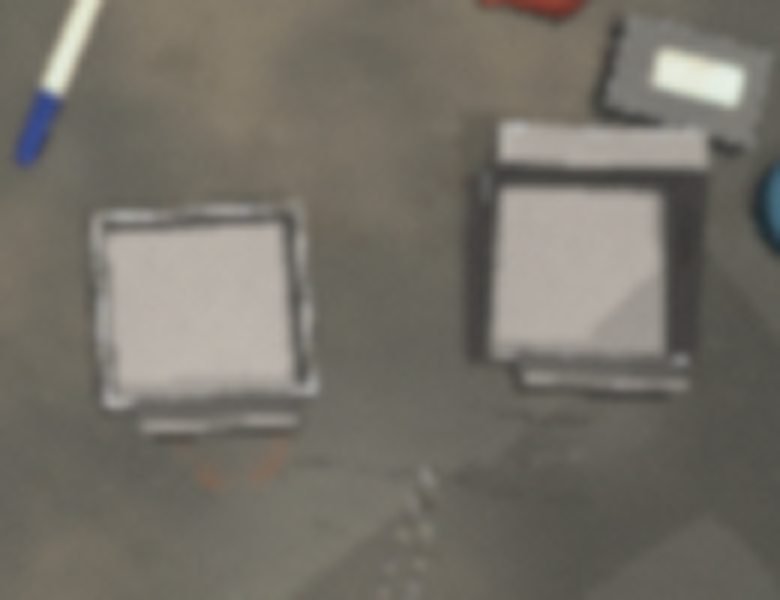

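View pics/t2.png

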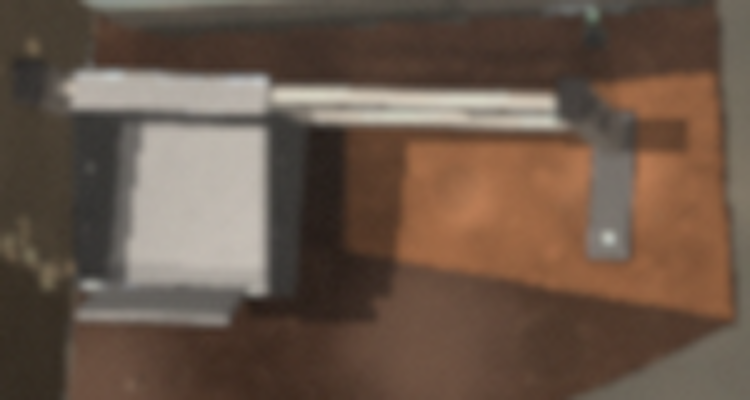

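View pics/s1.png

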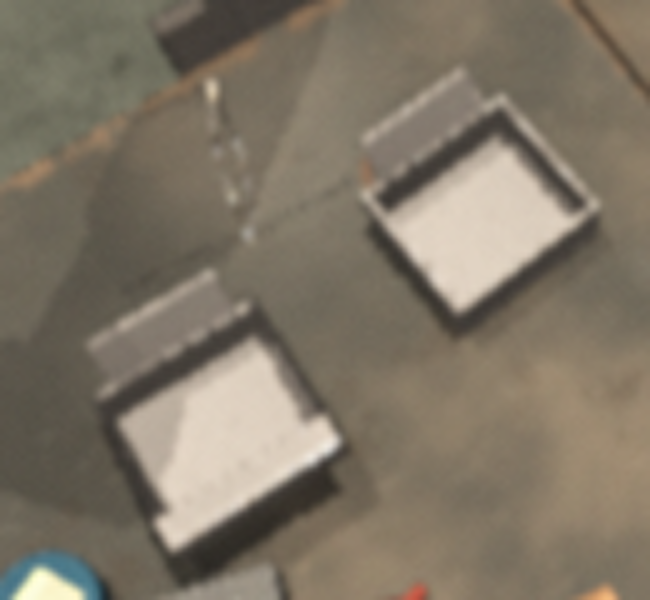

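View pics/s2.png

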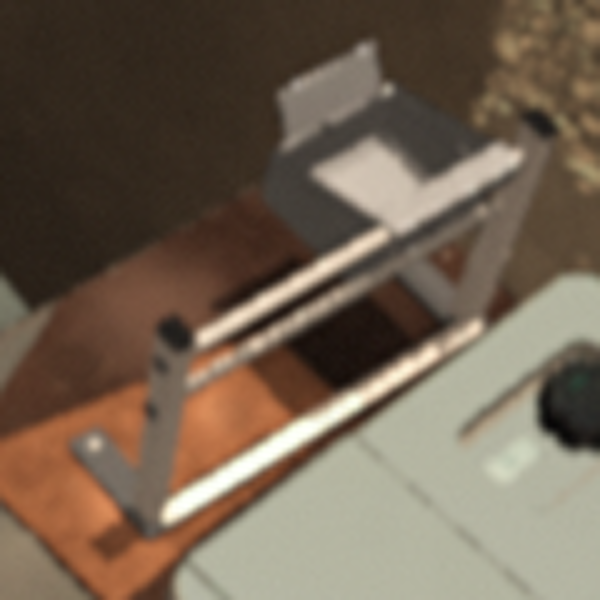

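```bash
cat > h.py <<'E'
import numpy as np,cv2
from scipy.optimize import least_squares
C={n:np.load(f"cal_{n}.npz") for n in("side","top")}
def proj(n,P):
    P=np.atleast_2d(P);T=C[n]["T"];K=C[n]["K"]
    p=(P-T[:3,3])@T[:3,:3]; p=p@K.T; return p[:,:2]/p[:,2:]
def pose(v,P,th=0):  # v=x,y,yaw[,z]
    P=np.atleast_2d(np.array(P,float)); c,s=np.cos(th),np.sin(th)
    P=np.c_[P[:,0]*c+P[:,2]*s,P[:,1],-P[:,0]*s+P[:,2]*c]  # front raised th
    c,s=np.cos(v[2]),np.sin(v[2]); z=v[3] if len(v)>3 else 0
    return np.c_[v[0]+c*P[:,0]-s*P[:,1],v[1]+s*P[:,0]+c*P[:,1],P[:,2]+z]
def uv(p,sc,off): return (np.array(p,float)+.5)/sc-.5+np.array(off)
s28,c28=np.sin(np.radians(28)),np.cos(np.radians(28))
TE=(-64.3-16*s28,71.2+16*c28)
BIN=[[(-55,60,0),(55,60,0),(55,-60,0),(-55,-60,0),(-55,60,0)],[(-55,60,50),(-55,-60,50)],[(-55,60,50),(-55,60,0)],[(-55,-60,50),(-55,-60,0)],
 [(51,58,84),(73,58,84),(73,-58,84),(51,-58,84),(51,58,84)],[(73,58,84),(73,58,64),(73,-58,64),(73,-58,84)],
 [(-53,45,50),(TE[0],45,TE[1]),(TE[0],-45,TE[1]),(-53,-45,50)],[(55,60,0),(55,60,80)],[(55,-60,0),(55,-60,80)],[(-51,56,4),(51,56,4),(51,-56,4),(-51,-56,4),(-51,56,4)]]
TRAY=[BIN[0],[(-55,60,50),(55,60,50),(55,-60,50),(-55,-60,50),(-55,60,50)],BIN[6],BIN[9]]
def up(y,):
    return [[(-12,y-8,234),(12,y-8,234),(12,y+8,234),(-12,y+8,234),(-12,y-8,234)]]+[[(a,y+b,234),(a,y+b,0)] for a in(-12,12) for b in(-8,8)]
RACK=up(160)+up(-160)+[[(x,-152,z),(x,152,z)] for x,z in((0,210),(0,200),(-4,152),(-4,142),(5,205),(-5,205))]
def draw(img,n,lines,v,sc,off,col,th=0):
    for L in lines:
        D=[]
        p=proj(n,pose(v,L,th)); p=(p-np.array(off)+.5)*sc-.5
        cv2.polylines(img,[np.round(p*8).astype(int)],False,col,1,cv2.LINE_AA,3)
def crop(path,sc,r):
    a=cv2.imread(path); x0,y0,x1,y1=r
    return cv2.resize(a[y0:y1,x0:x1],None,fx=sc,fy=sc,interpolation=cv2.INTER_CUBIC)
E
cat > fit.py <<'E'
from h import *
t1=lambda p:uv(p,6,(270,150)); t2=lambda p:uv(p,5,(95,180)); s1=lambda p:uv(p,5,(125,180)); s2=lambda p:uv(p,5,(255,75))
def fit(obs,x0):
    f=lambda v:np.concatenate([(proj(n,pose(v,P))[0]-q) for n,P,q in obs])
    r=least_squares(f,x0,loss="soft_l1"); print(r.x.round(3),np.abs(r.fun).reshape(-1,2).round(1).tolist()); return r.x
b=fit([("top",(73,58,84),t1((500,122))),("top",(73,-58,84),t1((712,128))),("top",(TE[0],45,TE[1]),t1((520,380))),("top",(TE[0],-45,TE[1]),t1((690,387))),
 ("side",(TE[0],45,TE[1]),s1((213,270))),("side",(TE[0],-45,TE[1]),s1((90,348))),("side",(73,58,84),s1((343,440))),("side",(73,-58,84),s1((175,553)))],[400,-250,0])
r=fit([("side",(0,-160,234),s2((175,330))),("side",(0,160,234),s2((540,122))),("top",(0,-160,234),t2((575,95)))],[400,300,0])
hb=fit([("top",(73,-58,84),t2((268,75))),("top",(TE[0],45,TE[1]),t2((78,320))),("top",(TE[0],-45,TE[1]),t2((230,324))),
 ("side",(TE[0],45,TE[1]),s2((372,42))),("side",(TE[0],-45,TE[1]),s2((280,95))),("side",(73,58,84),s2((522,152)))],[400,400,0,130])
np.savez("fit.npz",b=b,r=r,hb=hb)
for n,sc,reg,out in(("top",6,(270,150,400,250),"f1"),("top",5,(95,180,245,260),"f2"),("side",5,(125,180,255,300),"f3"),("side",5,(255,75,375,195),"f4")):
    im=crop(f"pics/{n}0.png",sc,reg)
    draw(im,n,BIN,b,sc,reg[:2],(0,255,0)); draw(im,n,RACK,r,sc,reg[:2],(0,0,255)); draw(im,n,BIN,hb,sc,reg[:2],(255,255,0))
    cv2.imwrite(f"pics/{out}.png",im)
E
python3 fit.py
```

```text
[ 5.78174e+02 -3.18191e+02 -1.40000e-02] [[0.4, 0.2], [1.3, 0.2], [0.3, 0.4], [0.8, 0.7], [0.3, 0.0], [1.2, 0.4], [0.3, 0.3], [0.7, 0.5]]
[ 5.27380e+02  3.58983e+02 -1.00000e-02] [[0.1, 1.1], [0.3, 0.3], [0.8, 0.4]]
[4.63761e+02 4.42436e+02 7.00000e-03 1.33921e+02] [[0.6, 0.3], [0.3, 0.3], [0.1, 0.8], [0.5, 0.3], [0.9, 0.3], [0.2, 1.0]]
```

View pics/f1.png

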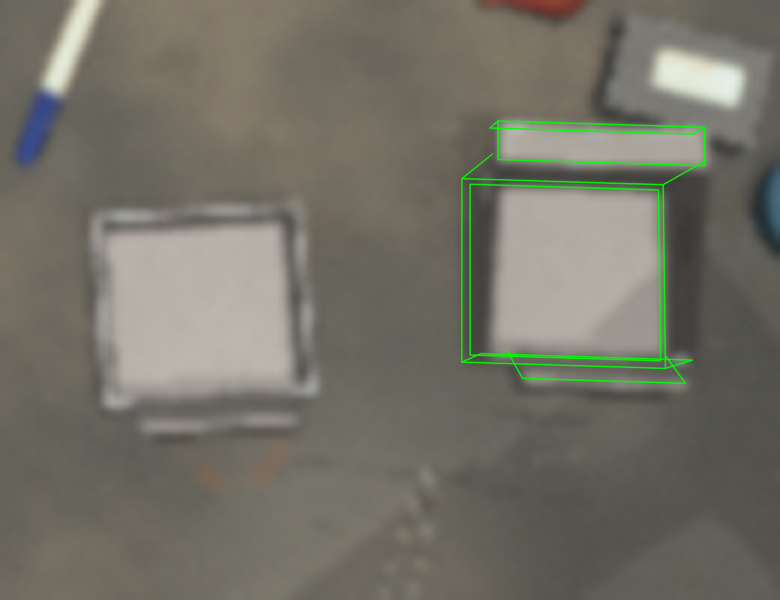

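View pics/f3.png

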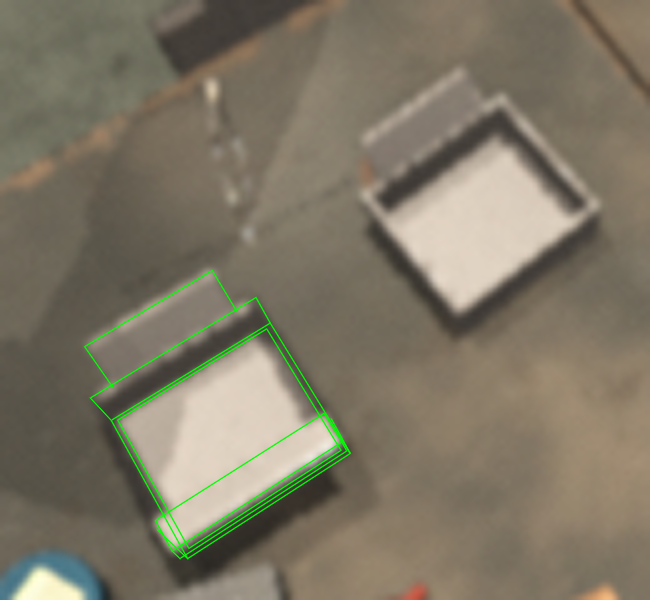

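View pics/f2.png

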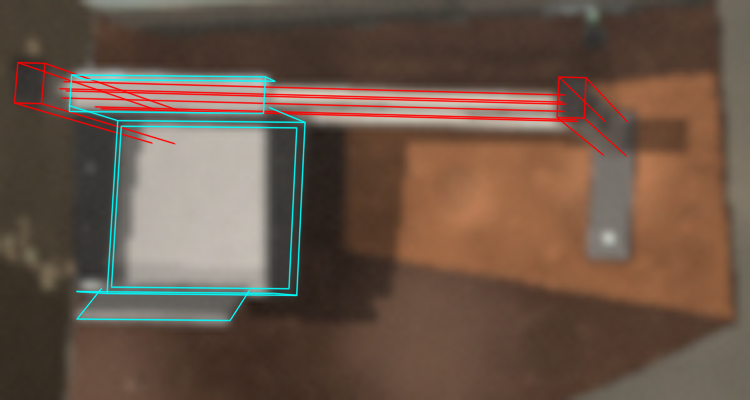

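View pics/f4.png

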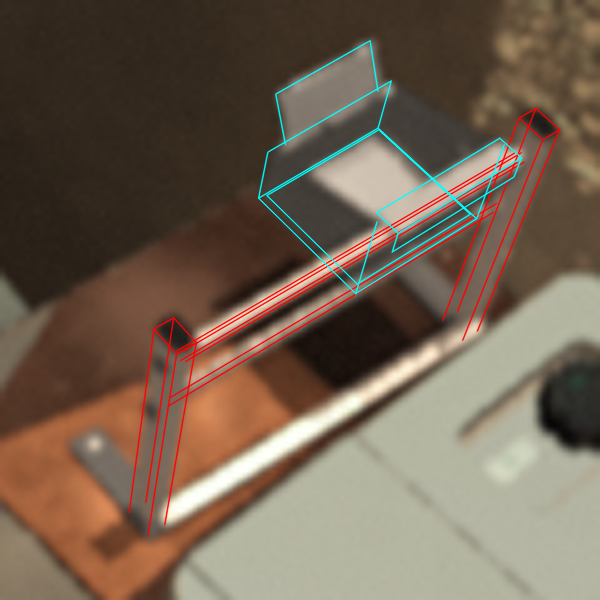

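```bash
python3 - <<'E'
from h import *
cv2.imwrite("pics/g1.png",crop("pics/top0.png",10,(145,188,225,235)))
cv2.imwrite("pics/g2.png",crop("pics/side0.png",10,(278,100,358,160)))
E
```

```text
(no output)
```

View pics/g1.png

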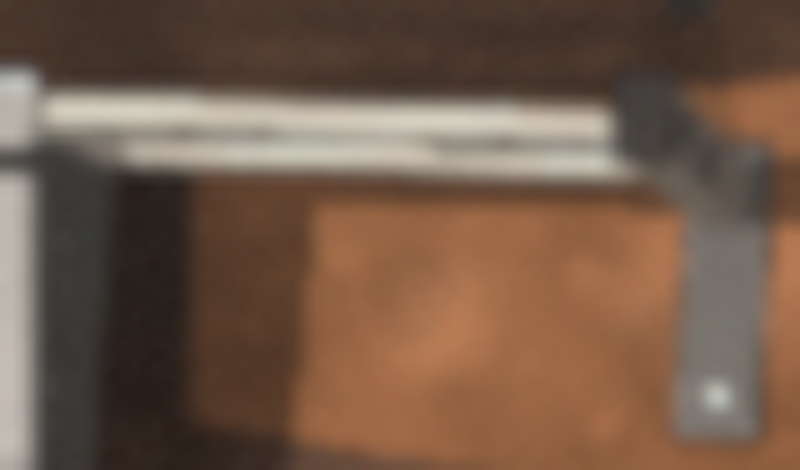

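View pics/g2.png

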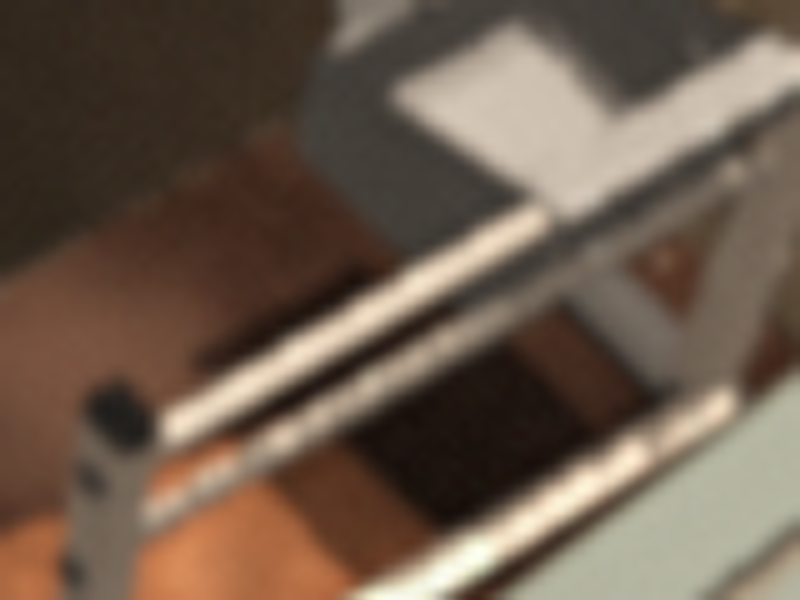

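```bash
cat > fitr.py <<'E'
from h import *
g1=lambda p:uv(p,10,(145,188)); g2=lambda p:uv(p,10,(278,100)); s2=lambda p:uv(p,5,(255,75));t2=lambda p:uv(p,5,(95,180))
U=(0,205);L=(-4,147)
ln=[("top",U,g1((50,112))),("top",U,g1((330,116))),("top",U,g1((600,121))),("top",L,g1((200,151))),("top",L,g1((600,163))),
("side",U,g2((165,430))),("side",U,g2((355,322))),("side",U,g2((545,216))),("side",L,g2((150,517))),("side",L,g2((450,340))),("side",L,g2((740,168)))]
pt=[("side",(0,-160,234),g2((122,415))),("top",(0,-160,234),g1((655,118))),("side",(0,160,234),s2((541,122)))]
def f(v):
    o=[]
    for n,(x,z),q in ln:
        a,b=proj(n,pose(v,[(x,-150,z),(x,150,z)])); d=(b-a)/np.linalg.norm(b-a); e=q-a; o.append(2*(d[0]*e[1]-d[1]*e[0]))
    for n,P,q in pt: o+=list(.7*(proj(n,pose(v,P))[0]-q))
    return np.array(o)
for x0 in([527,359,0],[527,359,0,0]):
    r=least_squares(f,x0,loss="soft_l1"); print(r.x.round(4),r.fun.round(1))
    if len(x0)==3: v=r.x
fi=dict(np.load("fit.npz")); fi["r"]=v; np.savez("fit.npz",**fi)
for n,sc,reg,out in(("top",10,(145,188,225,235),"f5"),("side",7,(265,85,370,165),"f6")):
    im=crop(f"pics/{n}0.png",sc,reg); draw(im,n,RACK,v,sc,reg[:2],(0,0,255))
    hb=pose(v,(-63,85,0))[0]; draw(im,n,BIN,[hb[0],hb[1],v[2],130],sc,reg[:2],(255,255,0))
    cv2.imwrite(f"pics/{out}.png",im)
print(fi["b"])
E
python3 fitr.py
```

```text
[ 5.259485e+02  3.588644e+02 -8.100000e-03] [ 0.7  1.2  1.6  0.4 -0.  -1.5 -0.8  0.2 -1.3 -0.9 -0.7 -0.3  0.3 -0.8
  0.  -0.6 -0. ]
[ 5.267659e+02  3.567515e+02 -1.170000e-02  4.792300e+00] [-0.3  0.5  1.  -0.4 -0.6 -0.4  0.1  1.  -0.3 -0.2 -0.2 -0.6 -0.1 -0.5
 -0.2 -0.4 -0.3]
[ 5.78173794e+02 -3.18190838e+02 -1.41562532e-02]
```

View pics/f5.png

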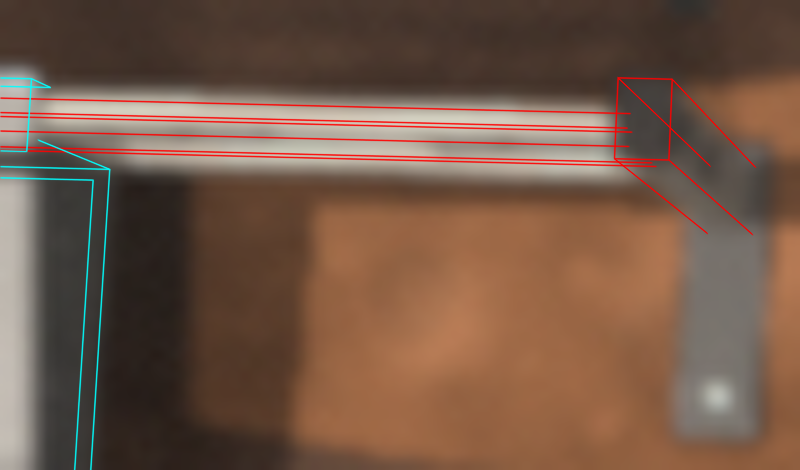

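View pics/f6.png

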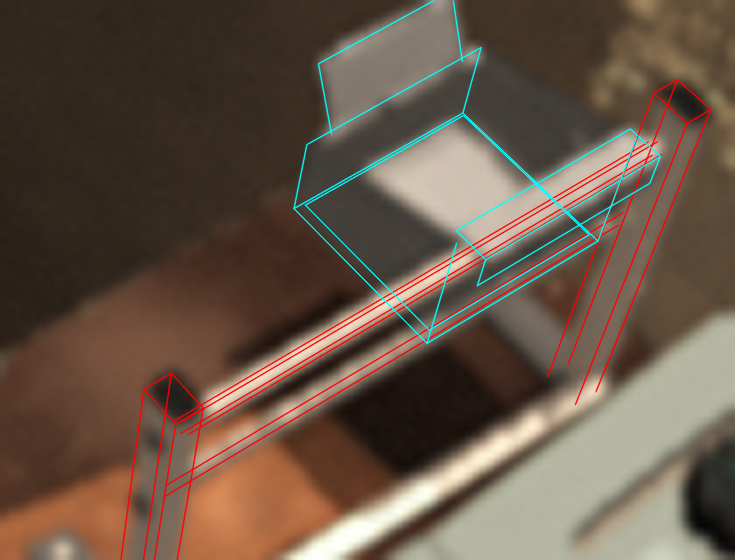

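```bash
cat > plan.py <<'E'
import numpy as np,json,sys
# cmd state: x,y,z,yaw (tool x yaw)
def R(yaw):
    c,s=np.cos(yaw),np.sin(yaw); return np.array([[c,s,0],[s,-c,0],[0,0,-1.]])
def rows(cmd,targets):
    """targets: list of (closure,x,y,z,yaw)"""
    o=[]
    for c,x,y,z,yw in targets:
        d=R(cmd[3]).T@(np.array([x,y,z])-np.array(cmd[:3]))/400
        o.append([c,*[round(float(t),4) for t in d],round(float(-(yw-cmd[3])/1.5),4)])
    return o
def after(cmd,row):
    d=R(cmd[3])@(np.array(row[1:4])*400)
    return [*(np.array(cmd[:3])+d),cmd[3]-row[4]*1.5]
E
python3 - <<'E'
from h import *; from plan import *
fi=np.load("fit.npz"); b=fi["b"]; r=fi["r"]
tab=pose(b,(-64.3,0,71.2))[0]; print("tab",tab)
cmd=[189.773,-569.175,231.261,np.pi-(np.arctan2(.9487,.3163))]; print(cmd)
print(rows(cmd,[(0,tab[0],tab[1],150,np.pi+b[2])]))
E
```

```text
tab [ 513.88023675 -317.28062083   71.2       ]
[189.773, -569.175, 231.261, np.float64(1.8926101242979558)]
[[0, 0.3411, 0.9678, 0.2032, -0.8232]]
```

Call:
drive_tool([
  [0,0.341,0.968,0.203,-0.823],
  [0,0.341,0.968,0.203,-0.823],
  [0,0.341,0.968,0.203,-0.823],
  [0,0.341,0.968,0.203,-0.823],
  [0,0.341,0.968,0.203,-0.823],
  [0,0.341,0.968,0.203,-0.823],
  [0,0.341,0.968,0.203,-0.823],
  [0,0.341,0.968,0.203,-0.823],
  [0,0.341,0.968,0.203,-0.823],
  [0,0.341,0.968,0.203,-0.823],
  [0,0.341,0.968,0.203,-0.823],
  [0,0.341,0.968,0.203,-0.823],
], grip_force=40)

```text
time_s: 1.3
eef_pos: [513.3, -318.2, 150.5]
eef_rot: [[-1.0, 0.016, 0.0], [0.016, 1.0, -0.0], [-0.0, -0.0, -1.0]]
contact_force: [-0.4, 0.2, -0.0]
grip_width: 85.6
```

```bash
cat > look.py <<'E'
import sys,cv2,numpy as np
from rig import viewer,monitor
tag=sys.argv[1]
for n in sys.argv[2:] or("side","top"):
    f=viewer.grab_frame(n); cv2.imwrite(f"pics/{n}_{tag}.png",f["frame"][:,:,::-1])
s=monitor.get_state(); print(s["time_s"],np.round(s["eef_pos"],1),np.round(s["contact_force"],1),s["grip_width"])
E
python3 look.py a
python3 - <<'E'
from h import *
a=crop("pics/side_a.png",4,(125,150,255,300));b=crop("pics/top_a.png",4,(300,130,400,260))
h=max(a.shape[0],b.shape[0]);im=np.zeros((600,920,3),np.uint8);im[:a.shape[0],:a.shape[1]]=a;im[:b.shape[0],520:]=b
cv2.imwrite("pics/a.png",im[:,:800])
E
```

```text
1.4 [ 513.3 -318.3  150.6] [-0.1  0.8 -0.1] 85.08742110264217
```

View pics/a.png

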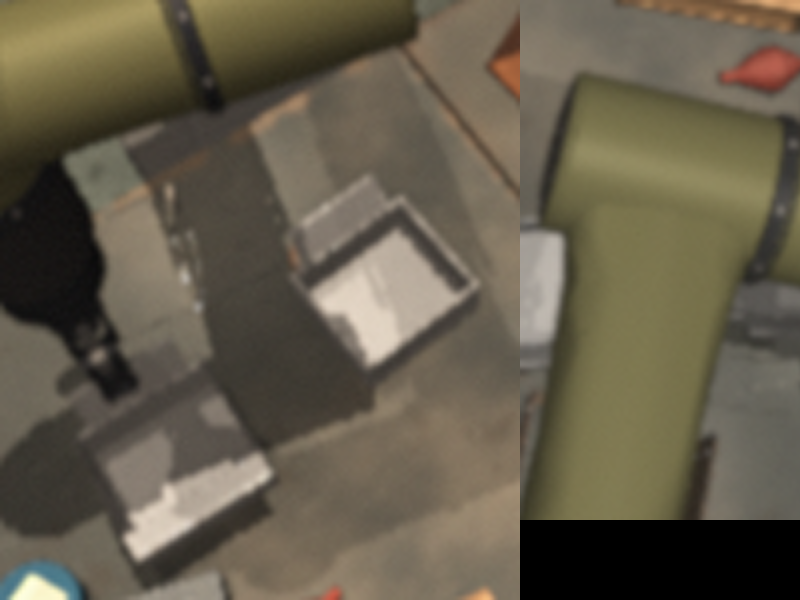

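Call:
drive_tool([
  [0,0,0,0.08,0],
  [0.2,0,0,0.16,0],
  [0.4,0,0,0.22,0],
  [0.6,0,0,0.24,0],
  [0.65,0,0,0.24,0],
  [0.65,0,0,0.24,0],
  [0.65,0,0,0.24,0],
], grip_force=30)

```text
time_s: 2.1
eef_pos: [514.9, -317.9, 56.2]
eef_rot: [[-1.0, 0.015, 0.003], [0.015, 1.0, -0.001], [-0.003, -0.001, -1.0]]
contact_force: [0.7, 0.9, 0.1]
grip_width: 29.7
```

```bash
python3 look.py b side
python3 - <<'E'
from h import *
cv2.imwrite("pics/b.png",crop("pics/side_b.png",6,(125,200,215,300)))
E
```

```text
2.15 [ 514.8 -317.7   55.9] [0.4 1.1 0.1] 29.42515332552057
```

View pics/b.png

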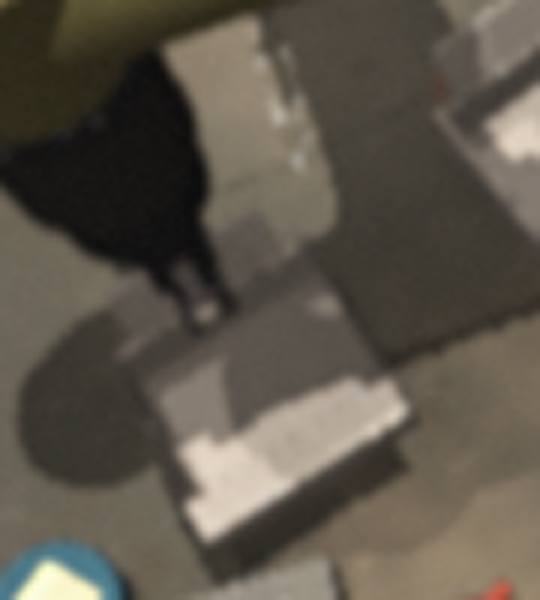

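```bash
python3 - <<'E'
import numpy as np
for th in list(range(0,31,2)):
    t=np.radians(th);c,s=np.cos(t),np.sin(t); x=-119.3*c+71.2*s+119.3; z=119.3*s+71.2*c-71.2
    p=np.radians(28-th); w=5*np.cos(p)+33*np.sin(p)-3
    print(th,round(-x/400,4),round(-z/400,4),"clos",round(1-w/85,3))
E
```

```text
0 -0.0 -0.0 clos 0.801
2 -0.0064 -0.0103 clos 0.812
4 -0.0131 -0.0204 clos 0.824
6 -0.0202 -0.0302 clos 0.835
8 -0.0277 -0.0398 clos 0.847
10 -0.0354 -0.0491 clos 0.859
12 -0.0435 -0.0581 clos 0.872
14 -0.0519 -0.0669 clos 0.884
16 -0.0606 -0.0753 clos 0.897
18 -0.0696 -0.0835 clos 0.91
20 -0.0789 -0.0913 clos 0.923
22 -0.0884 -0.0988 clos 0.936
24 -0.0982 -0.1059 clos 0.95
26 -0.1082 -0.1127 clos 0.963
28 -0.1185 -0.1192 clos 0.976
30 -0.129 -0.1253 clos 0.99
```

Call:
drive_tool([
  [0.72,0,0,0,0],
  [0.78,0,0,0,0],
  [0.8,0,0,0,0],
  [0.81,-0.003,0,-0.005,0],
  [0.82,-0.0064,0,-0.0103,0],
  [0.83,-0.0131,0,-0.0204,0],
  [0.84,-0.0202,0,-0.0302,0],
  [0.85,-0.0277,0,-0.0398,0],
  [0.86,-0.0354,0,-0.0491,0],
  [0.87,-0.0435,0,-0.0581,0],
], grip_force=30)

```text
time_s: 3.15
eef_pos: [531.8, -318.6, 80.7]
eef_rot: [[-1.0, 0.014, 0.002], [0.014, 1.0, -0.002], [-0.002, -0.002, -1.0]]
contact_force: [-5.6, 0.2, 9.8]
grip_width: 11.9
```

```bash
python3 look.py c side
python3 - <<'E'
from h import *
cv2.imwrite("pics/c.png",crop("pics/side_c.png",6,(125,200,215,300)))
E
```

```text
3.2 [ 532.5 -318.7   81.3] [-5.6  2.3  9.7] 11.237171576290896
```

View pics/c.png

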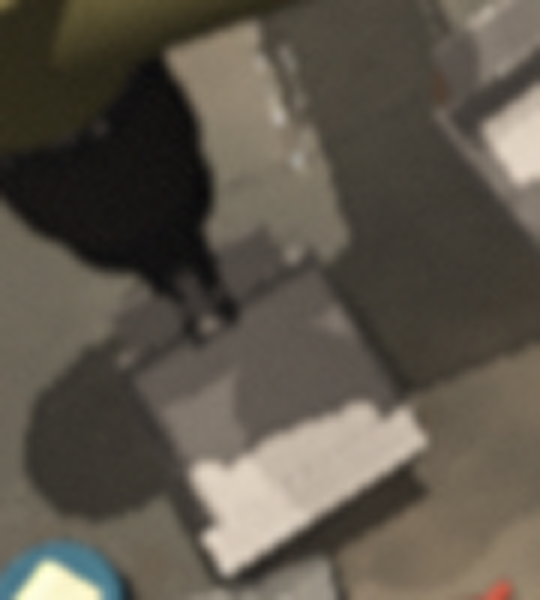

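Call:
drive_tool([
  [0.87,0,0,-0.015,0],
  [0.88,-0.003,0,-0.03,0],
  [0.89,-0.006,0,-0.042,0],
  [0.91,-0.01,0,-0.052,0],
  [0.93,-0.015,0,-0.06,0],
  [0.95,-0.02,0,-0.067,0],
  [0.97,-0.025,0,-0.074,0],
  [0.99,-0.03,0,-0.08,0],
  [1.0,-0.03,0,-0.085,0],
  [1.0,-0.03,0,-0.09,0],
], grip_force=30)

```text
time_s: 4.2
eef_pos: [542.8, -317.6, 112.6]
eef_rot: [[-1.0, 0.015, -0.002], [0.015, 1.0, 0.001], [0.002, 0.001, -1.0]]
contact_force: [-0.4, 0.0, -1.3]
grip_width: 4.3
```

```bash
python3 look.py d side
python3 - <<'E'
from h import *
cv2.imwrite("pics/d.png",crop("pics/side_d.png",6,(125,200,225,300)))
E
```

```text
4.25 [ 543.  -317.7  113.2] [ 0.4  0.1 -1.6] 4.281977361750785
```

View pics/d.png

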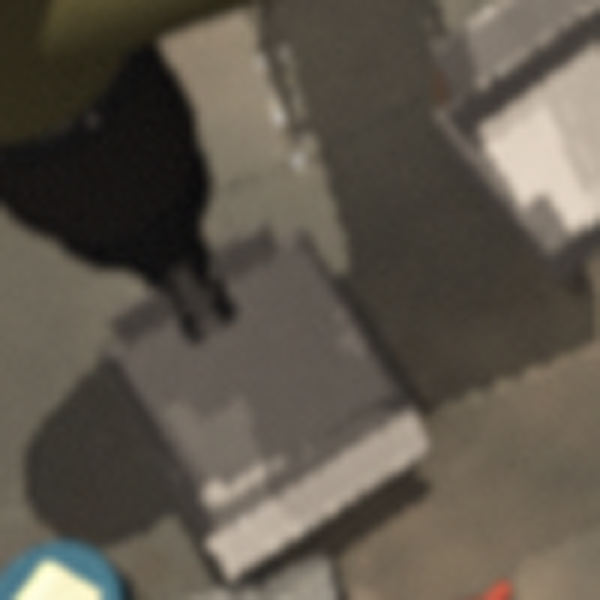

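```bash
python3 - <<'E'
from h import *; from plan import *
cmd=[189.773,-569.175,231.261,1.89261]
for r in([0,.341,.968,.203,-.823],[0,0,0,.24,0],[0,-.0435,0,-.0581,0],[0,-.03,0,-.09,0]): cmd=after(cmd,r)
print(np.round(cmd,3)); json.dump([float(t) for t in cmd],open("cmd.json","w"))
rk=np.load("fit.npz")["r"]; yw=np.pi-.010
rail=pose(rk,(0,-65,205))[0]; print("rail at -65",rail)
tab=rail+np.array([-113.3-40,0,55.9+60]); 
print("stage tcp",tab-[0,0,18])
print(rows(cmd,[(1,480,-230,303,yw),(1,390,-20,303,yw),(1,tab[0],tab[1],tab[2]-18,yw)]))
# machine corner check
for n,p,z in(("top",(238,180),100),("top",(238,180),200)):
    T=C[n]["T"];d=T[:3,:3]@np.linalg.inv(C[n]["K"])@np.array([*p,1]);k=(z-T[2,3])/d[2];print(T[:3,3]+k*d)
E
```

```text
[ 543.351 -317.737  113.301    3.127]
rail at -65 [525.42176664 293.86650857 205.        ]
stage tcp [372.12176664 293.86650857 302.9       ]
[[1, 0.1615, 0.217, -0.4742, -0.003], [1, 0.3941, 0.7387, -0.4742, -0.003], [1, 0.4502, 1.5226, -0.474, -0.003]]
[607.40636077 122.89596202 100.        ]
[589.9732769  116.57275164 200.        ]
```

Call:
drive_tool([
  [1,0,0,-0.05,0],
  [1,0,0,-0.13,0],
  [1,0.01,0,-0.22,0],
  [1,0.03,0.01,-0.31,0],
  [1,0.07,0.05,-0.39,0],
  [1,0.11,0.12,-0.45,-0.003],
  [1,0.16,0.21,-0.474,-0.003],
  [1,0.21,0.31,-0.474,-0.003],
  [1,0.26,0.42,-0.474,-0.003],
  [1,0.31,0.53,-0.474,-0.003],
  [1,0.36,0.64,-0.474,-0.003],
  [1,0.394,0.739,-0.474,-0.003],
], grip_force=60)

```text
time_s: 5.45
eef_pos: [388.6, -18.7, 303.3]
eef_rot: [[-1.0, 0.01, 0.001], [0.01, 1.0, 0.001], [-0.001, 0.001, -1.0]]
contact_force: [0.8, 1.3, -2.1]
grip_width: 4.0
```

```bash
python3 - <<'E'
from h import *; from plan import *
cmd=after(json.load(open("cmd.json")),[1,.394,.739,-.474,-.003]); json.dump([float(t) for t in cmd],open("cmd.json","w")); yw=np.pi-.01
print(cmd,rows(cmd,[(1,372,293.9,303,yw)]))
E
```

```text
[np.float64(390.04817630411355), np.float64(-19.885133553100786), np.float64(302.90099999999995), 3.1316100000000002] [[1, 0.0529, 0.784, -0.0002, 0.0]]
```

Call:
drive_tool([
  [1,0.005,0.08,0,0],
  [1,0.012,0.17,0,0],
  [1,0.019,0.27,0,0],
  [1,0.026,0.37,0,0],
  [1,0.032,0.47,0,0],
  [1,0.039,0.57,0,0],
  [1,0.045,0.66,0,0],
  [1,0.05,0.73,0,0],
  [1,0.053,0.77,0,0],
  [1,0.053,0.784,0,0],
  [1,0.053,0.784,0,0],
])

```text
time_s: 6.55
eef_pos: [372.0, 293.8, 302.8]
eef_rot: [[-1.0, 0.01, -0.0], [0.01, 1.0, -0.001], [0.0, -0.001, -1.0]]
contact_force: [0.7, -0.2, -1.6]
grip_width: 3.8
```

```bash
python3 look.py e
python3 - <<'E'
from h import *
cv2.imwrite("pics/e1.png",crop("pics/side_e.png",6,(250,60,380,160)))
cv2.imwrite("pics/e2.png",crop("pics/top_e.png",5,(95,160,245,260)))
E
```

```text
6.65 [372.2 293.1 303.3] [ 0.5 -0.9 -2.4] 3.9167723147638442
```

View pics/e1.png

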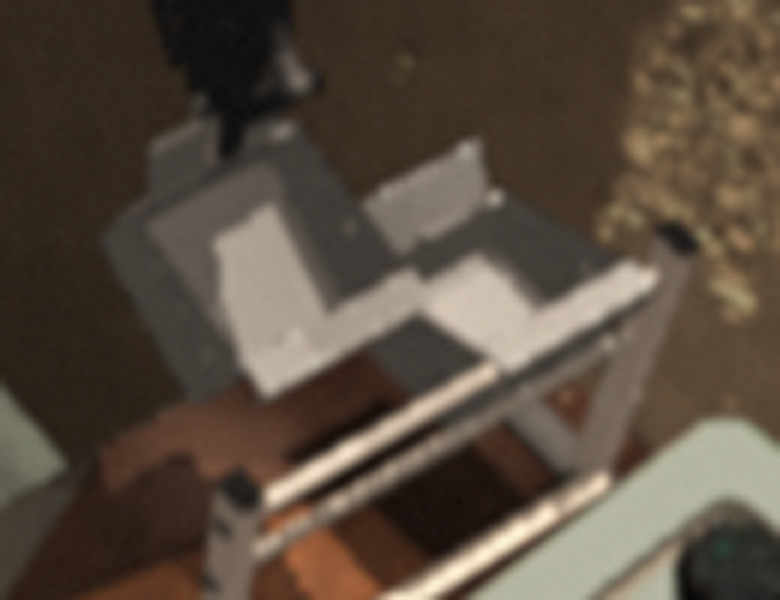

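View pics/e2.png

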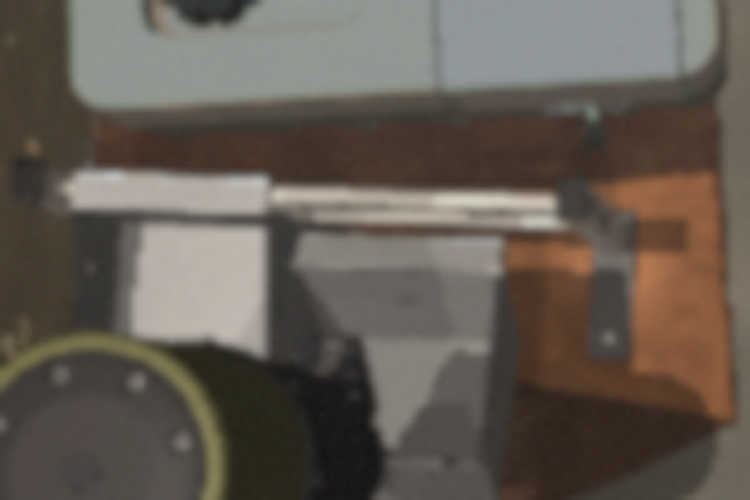

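```bash
cat > fite.py <<'E'
from h import *
s=lambda p:uv(p,6,(250,60)); t=lambda p:uv(p,5,(95,160))
obs=[("side",(73,-58,84),s((270,397))),("side",(73,58,84),s((428,290))),("side",(TE[0],-45,TE[1]),s((150,150))),("side",(-55,-60,50),s((103,238))),
("top",(73,58,84),t((300,236))),("top",(73,-58,84),t((503,237)))]
f=lambda v:np.concatenate([proj(n,pose([v[0],v[1],v[2],v[3]],P,v[4]))[0]-q for n,P,q in obs])
r=least_squares(f,[440,294,0,240,.49],loss="soft_l1");v=r.x
print(v.round(3),np.degrees(v[4]),r.fun.reshape(-1,2).round(1).tolist())
print("tab",pose(v[:4],(-64.3,0,71.2),v[4])[0],"slot",pose(v[:4],(62,0,75),v[4])[0])
np.save("ve.npy",v)
for n,sc,reg,out in(("top",5,(95,160,245,260),"e4"),("side",6,(250,60,380,160),"e3")):
    im=crop(f"pics/{n}_e.png",sc,reg); draw(im,n,BIN,v[:4],sc,reg[:2],(0,255,0),v[4]); draw(im,n,RACK,np.load("fit.npz")["r"],sc,reg[:2],(0,0,255))
    cv2.imwrite(f"pics/{out}.png",im)
E
python3 fite.py
```

```text
[3.98050e+02 2.88014e+02 3.50000e-02 2.17550e+02 4.08000e-01] 23.357336384577135 [[-0.6, -0.3], [-0.1, 0.7], [-2.4, 1.1], [1.6, -2.5], [-0.3, 0.2], [-0.3, -0.7]]
tab [367.26656984 286.94323532 308.40794826] slot [484.65187044 291.02633349 261.8230847 ]
```

View pics/e3.png

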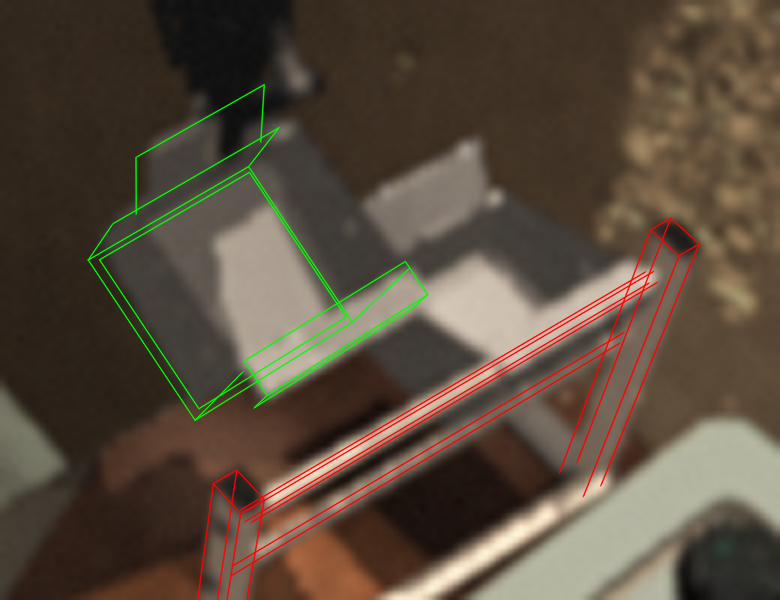

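View pics/e4.png

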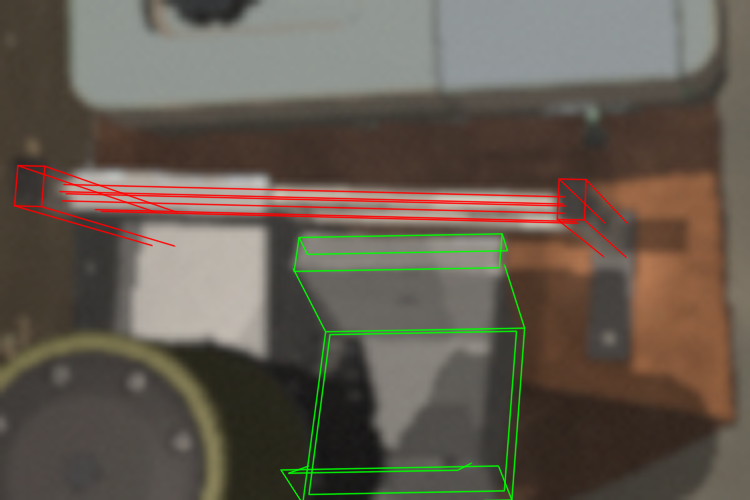

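```bash
cat > ov.py <<'E'
from h import *
def from_tab(tab,yaw,th):
    o=pose([0,0,yaw,0],(-64.3,0,71.2),th)[0]; p=np.array(tab)-o; return [p[0],p[1],yaw,p[2]]
if __name__=="__main__":
    th=np.radians(28); v=from_tab((372.2,293.6,321.5),-.01,th)
    for n,sc,reg,out in(("top",5,(95,160,245,260),"e6"),("side",6,(250,60,380,160),"e5")):
        im=crop(f"pics/{n}_e.png",sc,reg); draw(im,n,BIN,v[:4],sc,reg[:2],(0,255,0),th)
        cv2.imwrite(f"pics/{out}.png",im)
E
python3 ov.py
```

```text
(no output)
```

View pics/e5.png

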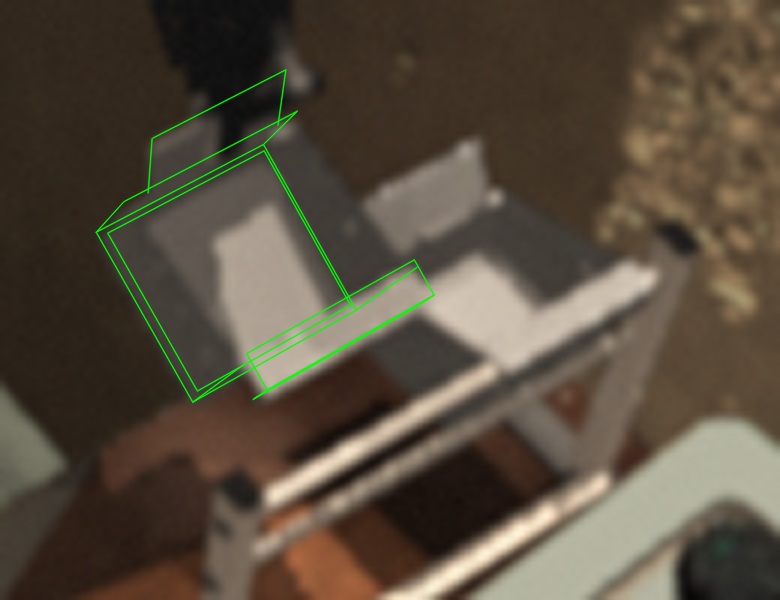

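View pics/e6.png

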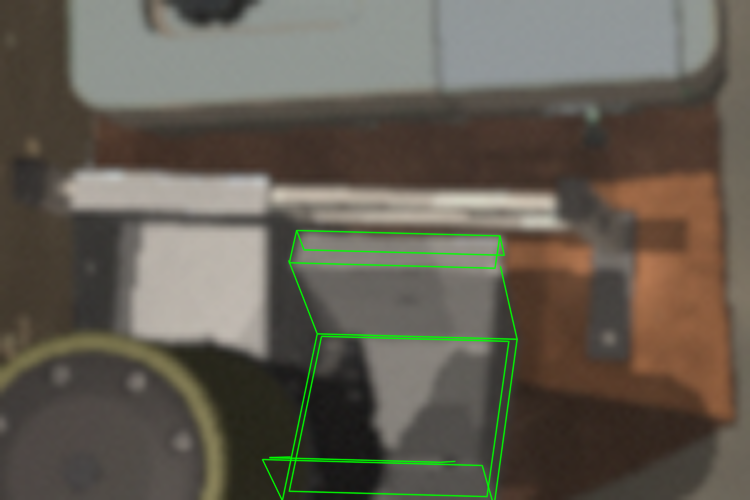

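```bash
cat > fit6.py <<'E'
from h import *
from scipy.spatial.transform import Rotation as Ro
s=lambda p:uv(p,6,(250,60)); t=lambda p:uv(p,5,(95,160))
obs=[("side",(73,-58,84),s((270,397))),("side",(73,58,84),s((428,290))),("side",(51,-58,84),s((240,360))),("side",(51,58,84),s((409,268))),("side",(TE[0],-45,TE[1]),s((150,148))),("side",(-55,-60,50),s((103,237))),
("top",(73,58,84),t((300,235))),("top",(73,-58,84),t((503,236))),("top",(51,-58,84),t((500,271))),("top",(51,58,84),t((294,266)))]
tabb=np.array([-64.3,0,71.2])
def W(v,P): # v tabx,y,z,yaw,tilt,roll
    M=Ro.from_euler("ZXY",[v[3],v[5],v[4]]); return M.apply(np.atleast_2d(np.array(P,float))-tabb)+v[:3]
pr=np.array([372.2,293.6,321.5,-.01,np.radians(28),0]); sg=np.array([3,3,4,.015,.05,.06])
f=lambda v:np.concatenate([np.concatenate([(W(v,P)*1 @ np.eye(3),)[0][0]*0+0 if 0 else (proj(n,W(v,P))[0]-q) for n,P,q in obs]),(v-pr)/sg])
r=least_squares(f,pr,loss="soft_l1");v=r.x
print(v.round(3),"tilt",np.degrees(v[4]).round(1),r.fun[:-6].reshape(-1,2).round(1).tolist())
print("slot",W(v,(62,0,75))[0], "ends",W(v,[(62,58,75),(62,-58,75)]).round(1).tolist())
E
python3 fit6.py
```

```text
[ 3.71523e+02  2.90625e+02  3.17115e+02 -3.00000e-03  4.94000e-01
  1.70000e-02] tilt 28.3 [[-1.1, -0.0], [0.2, 1.5], [0.4, 0.2], [0.0, -0.7], [-0.7, -0.1], [2.6, -4.5], [0.0, -0.4], [0.0, 0.3], [-0.2, -0.3], [-0.1, -0.1]]
slot [484.52144805 291.27432649 260.57199807] ends [[484.7, 349.3, 261.6], [484.4, 233.3, 259.6]]
```

Call:
drive_tool([
  [1,-0.03,0,0,0],
  [1,-0.06,0,0,0],
  [1,-0.09,0,0,0],
  [1,-0.12,0,0.01,0],
  [1,-0.14,0,0.025,0],
  [1,-0.1425,0,0.04,0],
  [1,-0.1425,0,0.045,0],
  [1,-0.1425,0,0.045,0],
])

```text
time_s: 7.45
eef_pos: [428.7, 293.2, 284.4]
eef_rot: [[-1.0, 0.01, -0.001], [0.01, 1.0, -0.001], [0.001, -0.001, -1.0]]
contact_force: [0.0, 0.1, -1.5]
grip_width: 3.7
```

```bash
python3 look.py f
python3 - <<'E'
from h import *
cv2.imwrite("pics/fa.png",crop("pics/side_f.png",7,(270,80,370,160)))
cv2.imwrite("pics/fb.png",crop("pics/top_f.png",7,(105,180,215,240)))
E
```

```text
7.55 [428.8 293.4 285.4] [ 0.4 -0.9 -1.2] 4.047588118496081
```

View pics/fa.png

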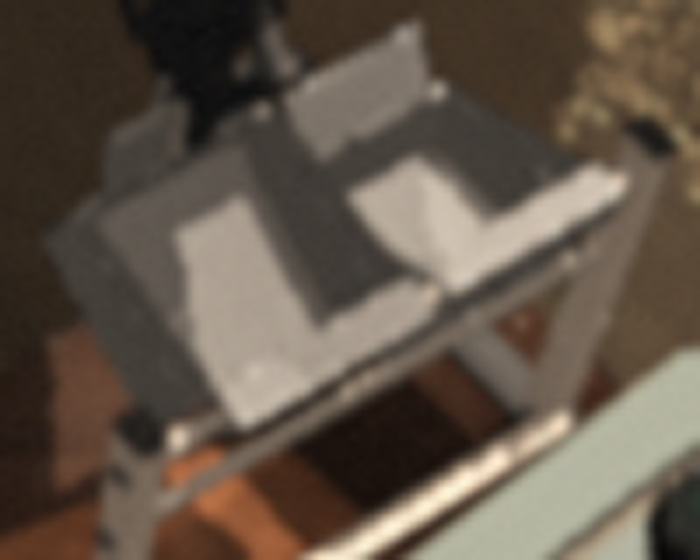

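View pics/fb.png

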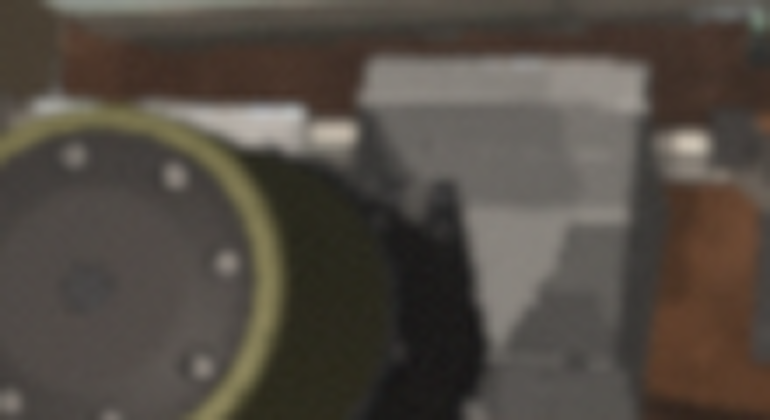

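```bash
cat > ray.py <<'E'
from h import *
def ray(n,p,z):
    T=C[n]["T"];d=T[:3,:3]@np.linalg.inv(C[n]["K"])@np.array([*p,1]);k=(z-T[2,3])/d[2];return (T[:3,3]+k*d).round(1)
E
python3 - <<'E'
from ray import *
t=lambda p:uv(p,7,(105,180))
print("hung roof back", ray("top",t((300,102)),214))
print("bar left/right", ray("top",t((335,131)),205),ray("top",t((685,142)),205))
for z in(239,243,247): print("ours",z,ray("top",t((370,57)),z),ray("top",t((648,64)),z))
from ov import from_tab
th=np.radians(28.3); v=from_tab((428.5,292,299.5),-.006,th)
for n,sc,reg,out in(("top",7,(105,180,215,240),"fd"),("side",7,(270,80,370,160),"fc")):
    im=crop(f"pics/{n}_f.png",sc,reg); draw(im,n,BIN,v[:4],sc,reg[:2],(0,255,0),th); cv2.imwrite(f"pics/{out}.png",im)
print(pose(v,(62,0,75),th))
E
```

```text
hung roof back [539.9 386.7 214. ]
bar left/right [528.7 373.5 205. ] [526.4 222.2 205. ]
ours 239 [556.1 350.9 239. ] [555.1 233.8 239. ]
ours 243 [555.5 349.8 243. ] [554.5 233.1 243. ]
ours 247 [554.9 348.7 247. ] [553.9 232.4 247. ]
[[541.50379084 291.32196912 242.96847314]]
```

View pics/fc.png

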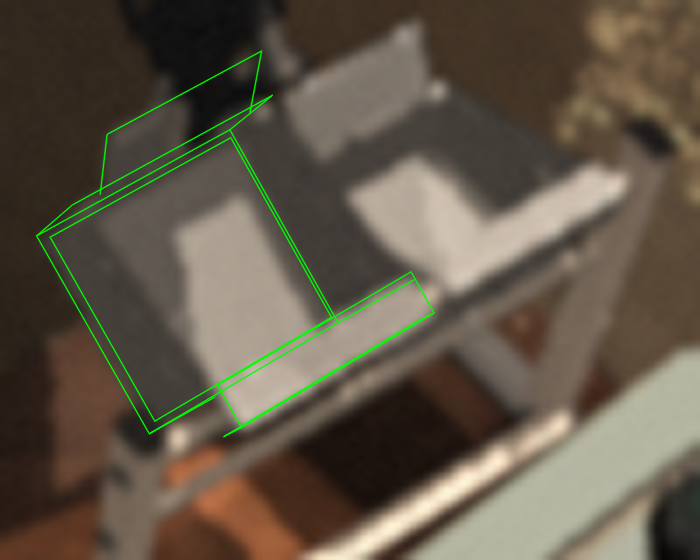

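View pics/fd.png

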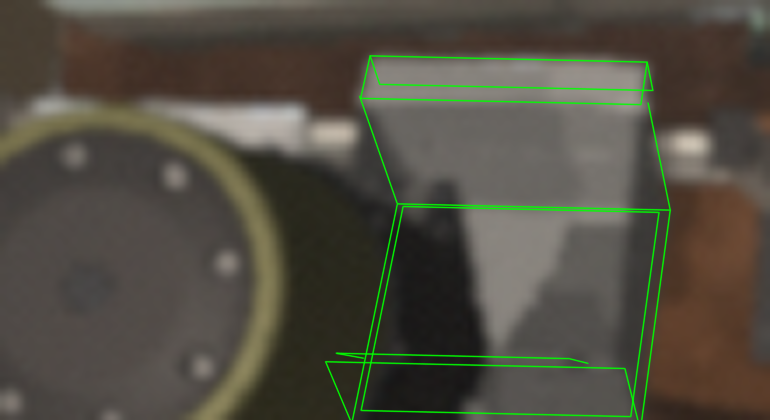

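Call:
drive_tool([
  [1,-0.015,0,0,0],
  [1,-0.01,0,0.01,0],
  [1,-0.003,0,0.022,0],
  [1,0.003,0,0.033,0],
  [1,0.009,0,0.044,0],
  [1,0.009,0,0.044,0],
  [1,0.009,0,0.044,0],
])

```text
time_s: 8.25
eef_pos: [424.7, 294.3, 269.1]
eef_rot: [[-1.0, 0.008, 0.0], [0.008, 1.0, 0.003], [-0.0, 0.003, -1.0]]
contact_force: [-7.8, 2.5, 4.9]
grip_width: 3.6
```

```bash
python3 look.py g
python3 - <<'E'
from h import *
cv2.imwrite("pics/ga.png",crop("pics/side_g.png",7,(270,80,370,160)))
cv2.imwrite("pics/gb.png",crop("pics/top_g.png",7,(105,180,215,240)))
E
```

```text
8.35 [424.7 294.3 269.1] [-7.8  2.4  4.7] 4.02572449905957
```

View pics/ga.png

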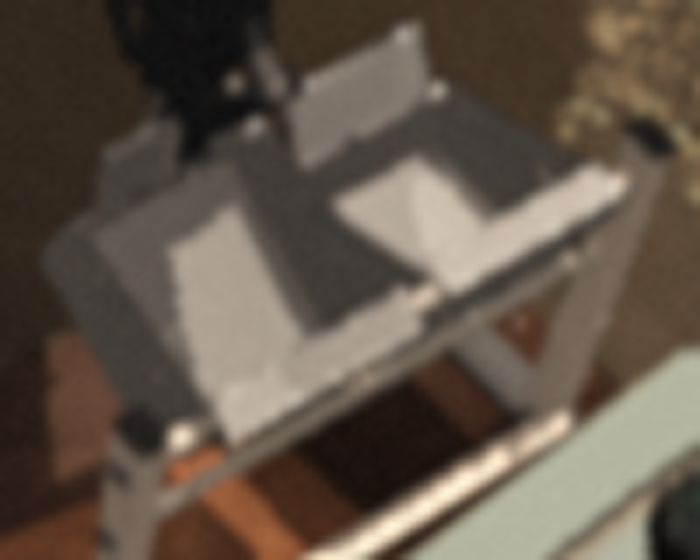

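View pics/gb.png

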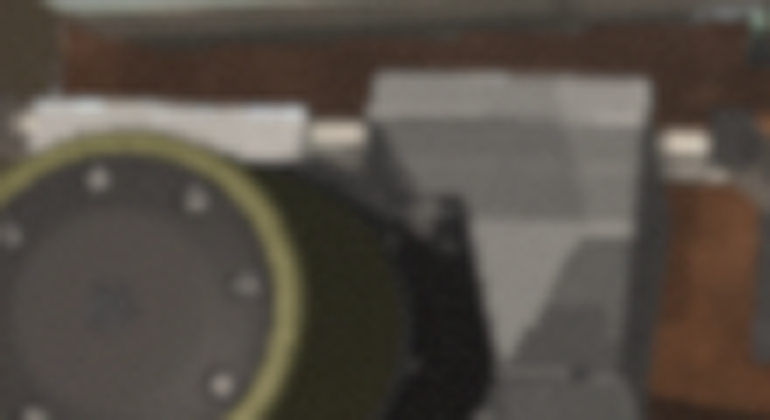

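```bash
python3 - <<'E'
from ray import *
t=lambda p:uv(p,7,(105,180))
for z in(225,229): print("ours slot x",z,ray("top",t((375,72)),z)-[13.9,58,2.8],ray("top",t((652,79)),z)-[13.9,-58,2.8])
E
```

```text
ours slot x 225 [537.9 294.2 222.2] [536.9 292.2 222.2]
ours slot x 229 [537.4 293.1 226.2] [536.3 291.5 226.2]
```

Call:
drive_tool([
  [1,0.005,0,0,0],
  [1,0.008,0,0,0],
  [1,0.008,0,0,0],
  [1,0.008,0,0,0],
])

```text
time_s: 8.75
eef_pos: [422.3, 293.3, 267.2]
eef_rot: [[-1.0, 0.01, -0.0], [0.01, 1.0, -0.0], [0.0, -0.0, -1.0]]
contact_force: [-0.0, -0.1, -2.5]
grip_width: 3.9
```

Call:
drive_tool([
  [1,0.0045,0,0.003,0],
  [1,0.007,0,0.008,0],
  [1,0.0095,0,0.013,0],
  [1,0.012,0,0.018,0],
  [1,0.0142,0,0.022,0],
  [1,0.0142,0,0.022,0],
  [1,0.0142,0,0.022,0],
])

```text
time_s: 9.45
eef_pos: [416.5, 293.5, 258.6]
eef_rot: [[-1.0, 0.01, 0.0], [0.01, 1.0, 0.0], [-0.0, 0.0, -1.0]]
contact_force: [-0.4, -0.1, -2.5]
grip_width: 4.0
```

Call:
drive_tool([
  [1,0.0027,0,0.005,0],
  [1,0.0054,0,0.01,0],
  [1,0.008,0,0.015,0],
  [1,0.008,0,0.015,0],
  [1,0.008,0,0.015,0],
])

```text
time_s: 9.95
eef_pos: [413.3, 293.5, 252.6]
eef_rot: [[-1.0, 0.01, -0.0], [0.01, 1.0, 0.0], [0.0, 0.0, -1.0]]
contact_force: [0.2, -0.6, -1.9]
grip_width: 3.9
```

Call:
drive_tool([
  [1,0.0013,0,0.0025,0],
  [1,0.0027,0,0.005,0],
  [1,0.0035,0,0.007,0],
  [1,0.0035,0,0.007,0],
])

```text
time_s: 10.35
eef_pos: [412.4, 293.6, 250.7]
eef_rot: [[-1.0, 0.01, 0.002], [0.01, 1.0, 0.001], [-0.002, 0.001, -1.0]]
contact_force: [1.7, 0.3, 1.7]
grip_width: 3.4
```

```bash
python3 look.py i
python3 - <<'E'
from h import *
cv2.imwrite("pics/ia.png",crop("pics/side_i.png",7,(270,80,370,160)))
cv2.imwrite("pics/ib.png",crop("pics/top_i.png",7,(105,180,215,240)))
E
```

```text
10.45 [412.4 293.6 250.6] [1.8 0.4 2.8] 3.712737494641895
```

View pics/ia.png

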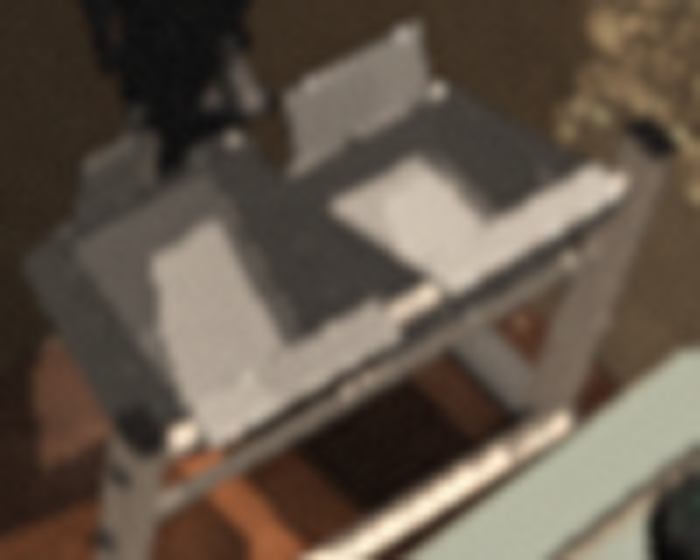

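View pics/ib.png

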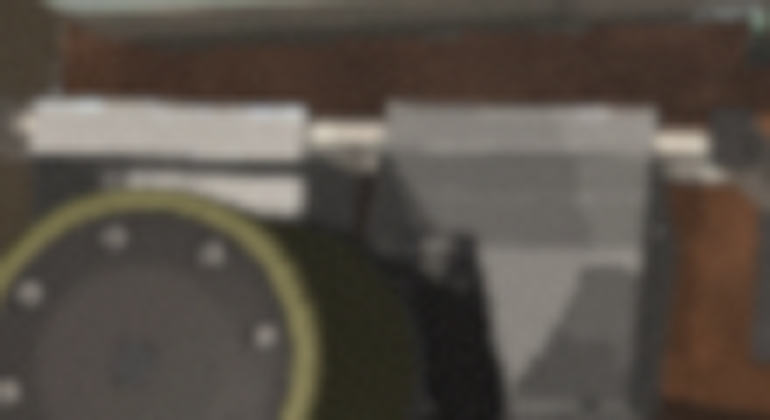

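```bash
python3 - <<'E'
import numpy as np
def tab(th): c,s=np.cos(th),np.sin(th); return np.array([-126.3*c-3.8*s,126.3*s-3.8*c])
t0=tab(np.radians(28))
for ph in range(0,31):
    p=np.radians(ph); d=tab(np.radians(28-ph))-t0; g=3.9+10.5*np.tan(p)+16*np.sin(p)
    print(ph,"toolx",round(-d[0]/400,4),"toolz",round(-d[1]/400,4),"clos",round(1-g/85,3),round(g,1))
E
```

```text
0 toolx -0.0 toolz -0.0 clos 0.954 3.9
1 toolx 0.0024 toolz 0.005 clos 0.949 4.4
2 toolx 0.0047 toolz 0.01 clos 0.943 4.8
3 toolx 0.0069 toolz 0.015 clos 0.938 5.3
4 toolx 0.0091 toolz 0.0201 clos 0.932 5.8
5 toolx 0.0111 toolz 0.0252 clos 0.927 6.2
6 toolx 0.0131 toolz 0.0304 clos 0.921 6.7
7 toolx 0.0149 toolz 0.0356 clos 0.916 7.1
8 toolx 0.0167 toolz 0.0408 clos 0.911 7.6
9 toolx 0.0184 toolz 0.046 clos 0.905 8.1
10 toolx 0.02 toolz 0.0513 clos 0.9 8.5
11 toolx 0.0215 toolz 0.0566 clos 0.894 9.0
12 toolx 0.0229 toolz 0.0619 clos 0.889 9.5
13 toolx 0.0242 toolz 0.0673 clos 0.883 9.9
14 toolx 0.0254 toolz 0.0727 clos 0.878 10.4
15 toolx 0.0265 toolz 0.0781 clos 0.872 10.9
16 toolx 0.0276 toolz 0.0835 clos 0.867 11.3
17 toolx 0.0285 toolz 0.0889 clos 0.861 11.8
18 toolx 0.0294 toolz 0.0944 clos 0.856 12.3
19 toolx 0.0301 toolz 0.0998 clos 0.85 12.7
20 toolx 0.0307 toolz 0.1053 clos 0.845 13.2
21 toolx 0.0313 toolz 0.1108 clos 0.839 13.7
22 toolx 0.0318 toolz 0.1163 clos 0.834 14.1
23 toolx 0.0321 toolz 0.1218 clos 0.828 14.6
24 toolx 0.0324 toolz 0.1273 clos 0.823 15.1
25 toolx 0.0326 toolz 0.1328 clos 0.817 15.6
26 toolx 0.0326 toolz 0.1383 clos 0.811 16.0
27 toolx 0.0326 toolz 0.1438 clos 0.806 16.5
28 toolx 0.0325 toolz 0.1493 clos 0.8 17.0
29 toolx 0.0323 toolz 0.1549 clos 0.794 17.5
30 toolx 0.032 toolz 0.1604 clos 0.789 18.0
```

Call:
drive_tool([
  [0.954,0,0,0,0],
  [0.949,0.0024,0,0.005,0],
  [0.943,0.0047,0,0.01,0],
  [0.938,0.0069,0,0.015,0],
  [0.932,0.0091,0,0.0201,0],
  [0.927,0.0111,0,0.0252,0],
  [0.921,0.0131,0,0.0304,0],
  [0.921,0.0131,0,0.0304,0],
], grip_force=20)

```text
time_s: 11.25
eef_pos: [407.3, 293.6, 237.8]
eef_rot: [[-1.0, 0.01, 0.002], [0.01, 1.0, 0.001], [-0.002, 0.001, -1.0]]
contact_force: [6.1, -0.4, 4.5]
grip_width: 7.0
```

```bash
python3 look.py j
python3 - <<'E'
from h import *
cv2.imwrite("pics/ja.png",crop("pics/side_j.png",7,(270,80,370,160)))
E
```

```text
11.35 [407.4 293.6 238. ] [6.6 0.6 4.3] 6.725699153309775
```

View pics/ja.png

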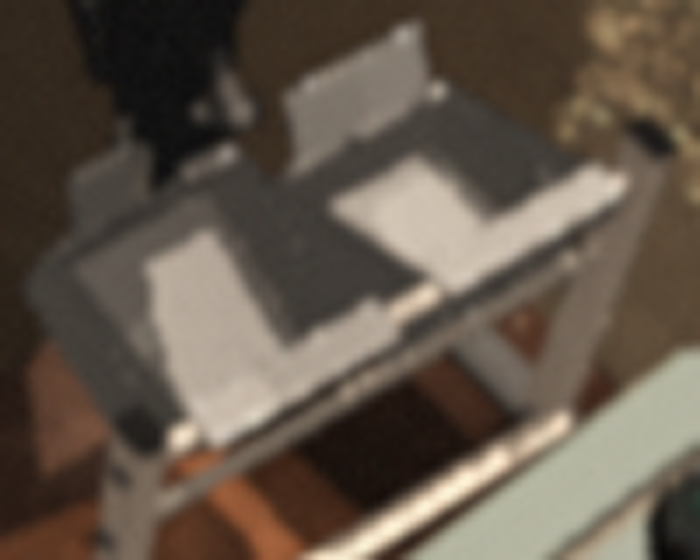

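Call:
drive_tool([
  [0.919,-0.003,0,0.002,0],
  [0.914,-0.002,0,0.0065,0],
  [0.909,-0.001,0,0.0117,0],
  [0.903,0.001,0,0.0169,0],
  [0.898,0.003,0,0.0222,0],
  [0.892,0.004,0,0.0275,0],
  [0.887,0.006,0,0.0328,0],
  [0.881,0.007,0,0.038,0],
  [0.876,0.008,0,0.0423,0],
  [0.876,0.008,0,0.0423,0],
])

```text
time_s: 12.35
eef_pos: [403.7, 293.6, 220.6]
eef_rot: [[-1.0, 0.01, 0.001], [0.01, 1.0, 0.0], [-0.001, 0.0, -1.0]]
contact_force: [5.5, 1.3, 4.8]
grip_width: 10.7
```

```bash
python3 look.py k
python3 - <<'E'
from h import *
cv2.imwrite("pics/ka.png",crop("pics/side_k.png",7,(270,80,370,160)))
E
```

```text
12.45 [403.7 293.6 220.9] [5.1 0.2 3.6] 10.597836487690106
```

View pics/ka.png

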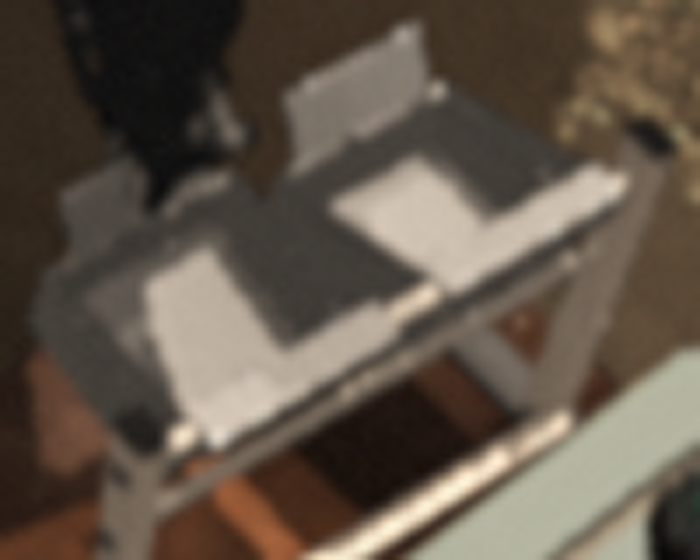

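Call:
drive_tool([
  [0.874,-0.004,0,0.003,0],
  [0.87,-0.004,0,0.0081,0],
  [0.865,-0.003,0,0.0135,0],
  [0.859,-0.003,0,0.0189,0],
  [0.854,-0.002,0,0.0244,0],
  [0.848,-0.001,0,0.0298,0],
  [0.843,-0.001,0,0.0353,0],
  [0.837,0,0,0.0408,0],
  [0.832,0,0,0.0463,0],
  [0.826,0.001,0,0.0518,0],
  [0.822,0.001,0,0.0546,0],
  [0.822,0.001,0,0.0546,0],
])

```text
time_s: 13.65
eef_pos: [400.8, 294.0, 199.7]
eef_rot: [[-1.0, 0.008, -0.004], [0.008, 1.0, 0.001], [0.004, 0.001, -1.0]]
contact_force: [-12.1, 0.6, 12.7]
grip_width: 15.4
```

```bash
python3 look.py l
python3 - <<'E'
from h import *
cv2.imwrite("pics/la.png",crop("pics/side_l.png",7,(270,80,370,160)))
E
```

```text
13.75 [400.8 293.9 199.7] [-12.5  -0.1  13.2] 15.489062637534795
```

View pics/la.png

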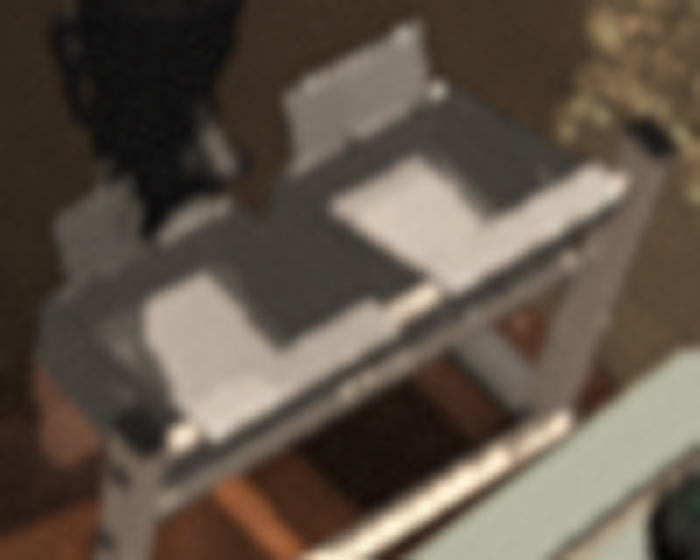

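Call:
drive_tool([
  [0.822,0.004,0,0,0],
  [0.822,0.008,0,0,0],
  [0.822,0.008,0,0,0],
])

```text
time_s: 14.05
eef_pos: [399.6, 293.7, 199.1]
eef_rot: [[-1.0, 0.01, -0.0], [0.01, 1.0, 0.0], [0.0, 0.0, -1.0]]
contact_force: [1.5, 0.0, 5.3]
grip_width: 15.5
```

Call:
drive_tool([
  [0.817,0,0,0.004,0],
  [0.812,0,0,0.008,0],
  [0.807,0,0,0.012,0],
  [0.802,0,0,0.016,0],
  [0.797,0,0,0.019,0],
  [0.792,0,0,0.019,0],
  [0.787,0,0,0.019,0],
  [0.787,0,0,0.019,0],
])

```text
time_s: 14.85
eef_pos: [398.2, 294.0, 192.5]
eef_rot: [[-1.0, 0.009, -0.003], [0.009, 1.0, 0.001], [0.003, 0.001, -1.0]]
contact_force: [-8.3, -0.8, 13.6]
grip_width: 18.1
```

```bash
python3 look.py m
python3 - <<'E'
from h import *
cv2.imwrite("pics/ma.png",crop("pics/side_m.png",7,(270,80,370,160)))
E
```

```text
14.95 [398.3 294.  192.5] [-8.1  0.3 13.9] 18.284781063885703
```

View pics/ma.png

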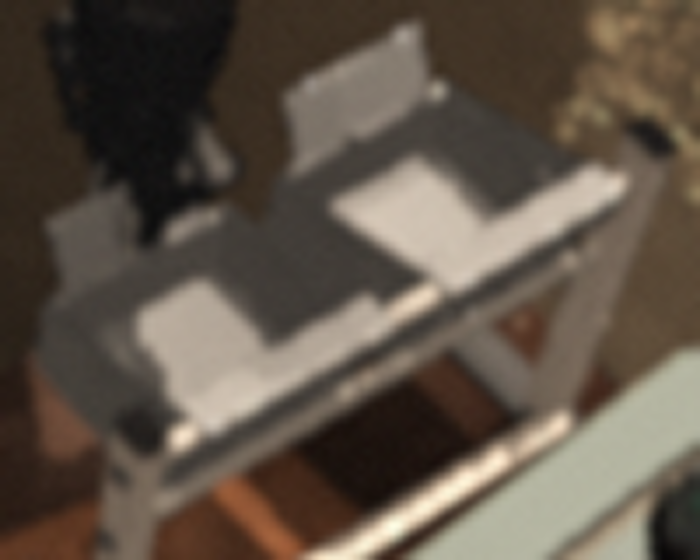

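Call:
drive_tool([
  [0.787,0.003,0,-0.002,0],
  [0.78,0.005,0,-0.004,0],
  [0.775,0.005,0,-0.005,0],
  [0.77,0.005,0,-0.005,0],
  [0.765,0.005,0,-0.005,0],
  [0.765,0.005,0,-0.005,0],
])

```text
time_s: 15.55
eef_pos: [397.4, 293.6, 192.6]
eef_rot: [[-1.0, 0.01, -0.001], [0.01, 1.0, -0.0], [0.001, -0.0, -1.0]]
contact_force: [1.9, 1.9, 1.9]
grip_width: 20.6
```

```bash
python3 look.py n
python3 - <<'E'
from h import *
cv2.imwrite("pics/na.png",crop("pics/side_n.png",7,(270,80,370,160)))
cv2.imwrite("pics/nb.png",crop("pics/top_n.png",7,(105,180,215,260)))
E
```

```text
15.65 [397.5 293.6 192.7] [2.6 1.2 2.1] 20.03456448918663
```

View pics/na.png

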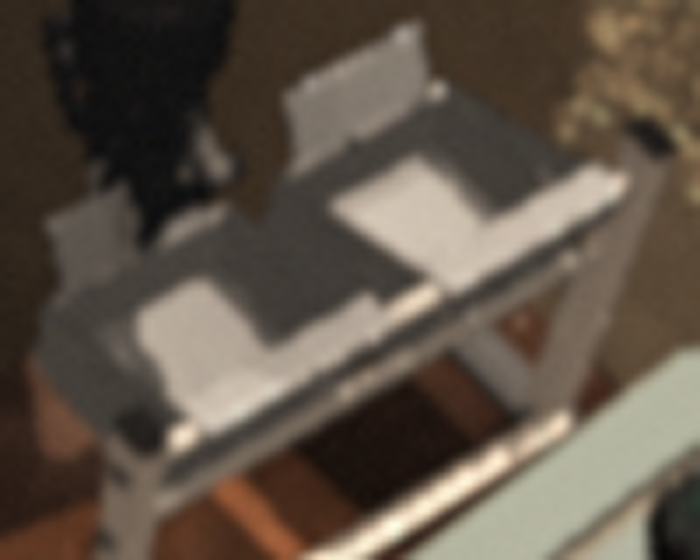

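View pics/nb.png

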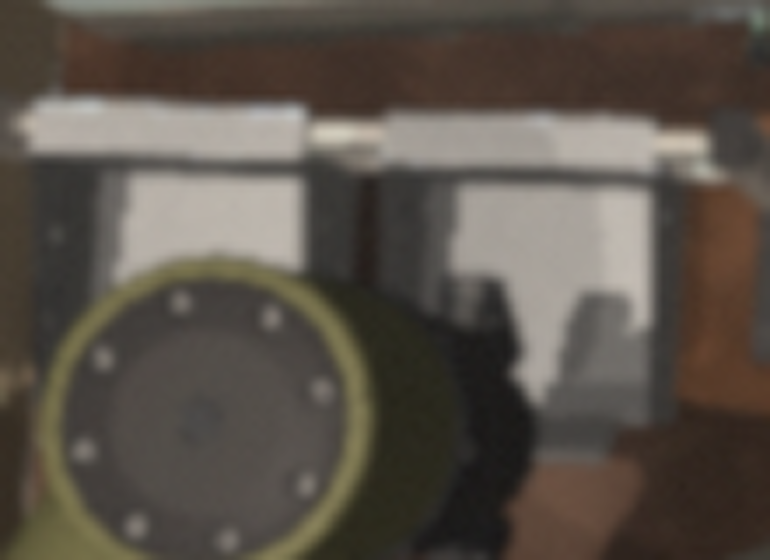

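Call:
drive_tool([
  [0.75,0,0,0,0],
  [0.73,0,0,0,0],
  [0.71,0,0,0,0],
  [0.69,0,0,0,0],
  [0.65,0,0,0,0],
  [0.6,0,0,0,0],
  [0.5,0,0,0,0],
  [0.5,0,0,0,0],
])

```text
time_s: 16.45
eef_pos: [397.9, 293.6, 193.2]
eef_rot: [[-1.0, 0.01, -0.0], [0.01, 1.0, 0.0], [0.0, 0.0, -1.0]]
contact_force: [-0.2, 0.0, -0.6]
grip_width: 42.5
```

```bash
python3 look.py o
python3 - <<'E'
from h import *
cv2.imwrite("pics/oa.png",crop("pics/side_o.png",7,(270,80,370,160)))
E
```

```text
16.55 [397.9 293.6 193.3] [ 0.1 -0.  -0.1] 42.70468022707735
```

View pics/oa.png

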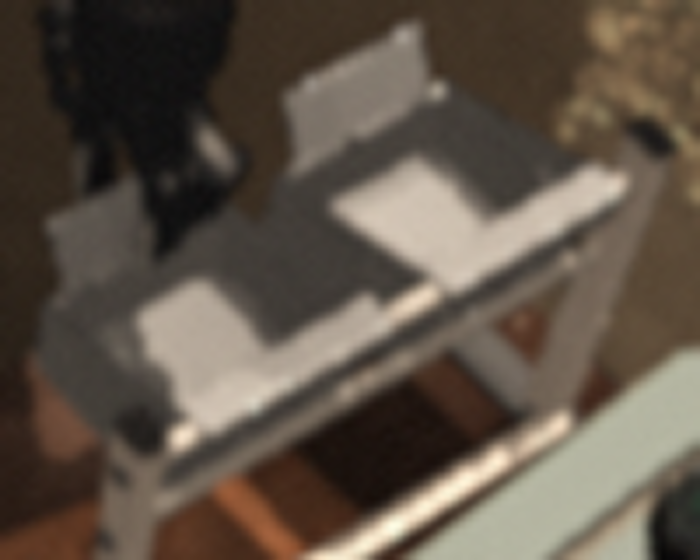

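Call:
drive_tool([
  [0.5,0,0,-0.03,0],
  [0.5,0,0,-0.08,0],
  [0.5,0,0,-0.16,0],
  [0.5,0,0,-0.25,0],
  [0.5,0,0,-0.33,0],
  [0.5,0,-0.1,-0.36,0],
  [0.5,0,-0.22,-0.36,0],
  [0.5,0,-0.34,-0.36,0],
  [0.5,0,-0.46,-0.36,0],
  [0.5,0,-0.55,-0.36,0],
  [0.5,0,-0.6,-0.36,0],
  [0.5,0,-0.6,-0.36,0],
])

```text
time_s: 17.75
eef_pos: [395.3, 51.5, 339.1]
eef_rot: [[-1.0, 0.013, 0.003], [0.013, 1.0, 0.001], [-0.003, 0.001, -1.0]]
contact_force: [0.5, 0.4, -0.2]
grip_width: 42.4
```

```bash
python3 look.py p
python3 - <<'E'
from h import *
cv2.imwrite("pics/pa.png",crop("pics/side_p.png",7,(270,80,370,160)))
cv2.imwrite("pics/pb.png",crop("pics/top_p.png",7,(105,180,215,260)))
E
```

```text
17.85 [395.5  53.5 338. ] [-0.5  0.2  0.3] 42.768472011549356
```

View pics/pa.png

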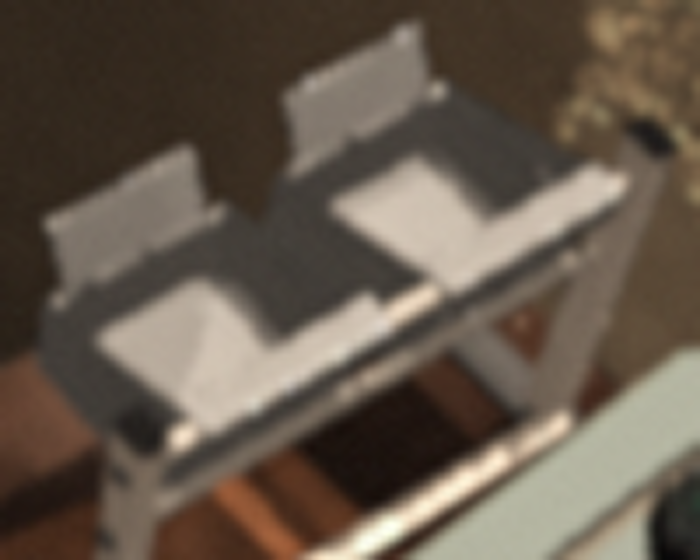

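View pics/pb.png

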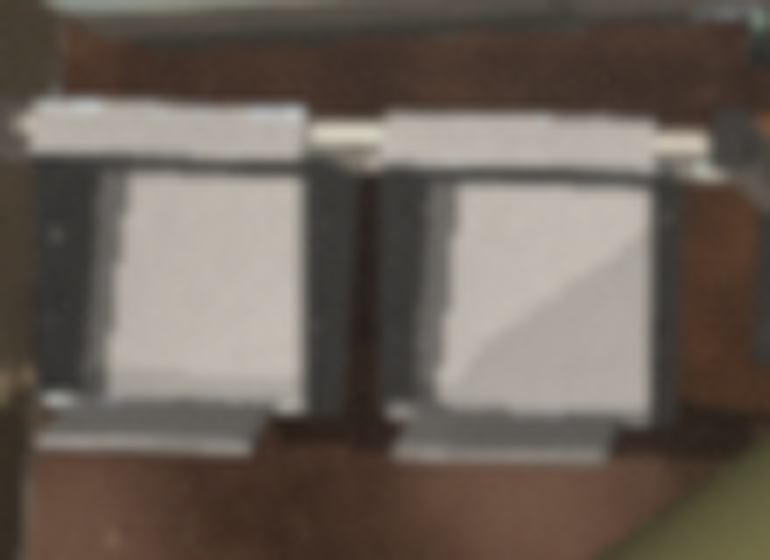

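View pics/top_p.png

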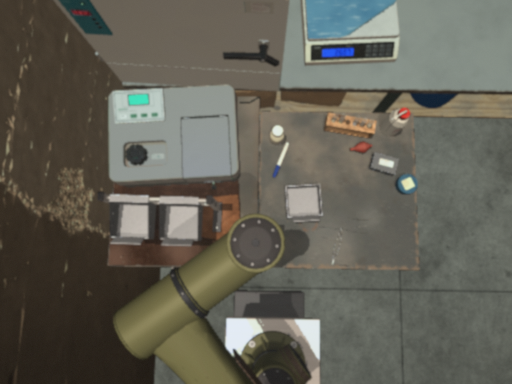

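Both bins hang level side by side, with roofs over the bar at about (165, 124) and (520, 138) in the top crop. The tray and the first bin look unmoved. I'm handing the job in.

```bash
python3 -c "
from rig import job
print(job.finish_job())"
```

```text
the job is handed in; nothing more can be done
None
```

The lipped bin now hangs on the upper bar, to the right of the bin that was already there. I handed the job in with about 18 s on the clock.

- **Grasp:** I closed the jaws on the pull tab while lifting. That tilted the front up to about 28° (fitted from the pictures), close to the 30° asked.
- **Hooking:** The back wall touched the bar once at about 9 N. I backed off, realigned and lowered along the slot until the measured force showed the lip's roof resting on the bar.
- **Swing and release:** I opened the jaws in small steps while following the arc down. Near level the gripper pressed on the bin with up to about 16 N, so I eased off before opening further. The bin did not shift visibly when the jaws opened.
- **Last checks:** After the arm moved away, both views showed the new bin level and lined up with its neighbour, with the lip over the bar. The hung bin and the tray looked unmoved, and the tool force read about zero.
- **Disagreement:** The camera fit put the rack about 4 mm too high in z. I took the final hook depth from contact force instead.

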